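# Scrape the scoring chips off the tile shuffler

### The arm

A 6-joint arm with a two-finger parallel gripper is mounted at the origin on the work surface. World frame = base frame: x ahead of the robot, y to its left, z up, the work surface at z = 0. Lengths are in m, angles in rad, forces in N, time in s.
With the tool pointing down it reaches from about 0.4 to 0.825 m from the base axis. Payload 7 kg.
Tool frame: the origin (TCP) lies on the centre line of the jaws, within the pads' length; the fingertips stand 22 mm ahead of it and the grasp point (between the pads) lies 3 mm ahead of it; z points along the fingers, y is the line along which they close (so a half turn about z gives the same grasp; the last joint's range is limited). The gripper opens to 88 mm and grips with 3 to 60 N. Pads are 19 mm wide; open, the fingers measure 130 mm over their backs; the gripper's body (78 mm by 193 mm) begins 47 mm behind the grasp point.
Start: joints at [-1.02, 0.359, 0.012, 0, -1.224, -0.288], TCP at [0.175, -0.652, 0.249] pointing down, gripper open.
Joint ranges: [-3.07, 3.07], [-1.43, 2.12], [-1.02, 1.25], [-3.03, 1.67], [-3.05, -0], [-3.03, 3.03]. Speed limits (rad/s): [2.39, 2.39, 3.01, 3.14, 3.14, 3.14].

### API

Orientations are given as [roll, pitch, yaw] about the fixed x, y, z axes, in that order (R = Rz(yaw) Ry(pitch) Rx(roll)).
In Python, from station import arm gives the robot as it stands.
- The arm moves only by the tool arm_command, never from a script. Its argument "series" is one flat list of numbers, 7 for each row, row after row: the turn, a rotation vector about the tool's x, y, z each as a share of 90 degrees, from -1 to 1, then the shift along the tool's x, y, z each as a share of 0.1 m, from -1 to 1, then the opening, from 0 (shut) to 1 (fully open). A call has 1 to 8 rows; each row is the pose to reach, as a shift and turn from the pose commanded when the call began, along the tool's axes at that moment; what a row does not reach only later rows make up. A row lasts 1/8 s, in which the tool goes at most 62.5 mm and 10.7 degrees, less where a joint would pass 70% of its speed; a pose out of reach is approached as far as the arm can. A call with a number of a shift or a turn outside -1 to 1 is refused whole. A call with a gripper value outside its range is refused whole. The fingers move at their own pace and stop on an object; "force" is the grip in N (left out, the last holds). Time passes only in rows, so rows that repeat a pose let the fingers close. It gives the time, the measured TCP pose, the force, the opening and the grip force at its end, in the units of the state.
- arm.get_state(): the state, without advancing time (a new reading comes with each control period).
- arm.grab_frame(name): name is "side" or "top"; returns the picture (420x560x3 uint8, blue, green, red); there is no depth.
- arm.camera_model(name): a dict with "fovy" (degrees; the focal length in pixels is half the picture's height over the tangent of half this angle, whatever the lens; pixels are square), "cx", "cy" (the principal point, pixels), "pose" (4x4, takes a point from camera to world coordinates). Camera axes: x right, y down, z forward; pixel columns grow to the right and rows downward; lengths in m; the calibration is good to about 2 mm. A picture is of the moment at which its call begins. camera_model takes no time and is no camera call.
- arm.job_done(): hands the job in; it is judged then, once.
The state is a dict: "t": time; "q": joint angles; "qd": joint speeds; "joint_efforts": joint torques, N m; "eef_pos": TCP position; "ee_rot": TCP orientation; "force": force on the tool from outside, world axes, zero at the start; "moment": the same for the moment, N m; "width": finger opening in m; "gripper_force": force on a finger pad.
Only numpy, scipy, OpenCV 4.12 (cv2) and the standard library are available. Lean on these libraries where they do the work, as an engineer would, in place of code of your own. Each camera call takes 0.05 s, during which the arm holds its last target. There are 200 camera calls.

### The job

Before the next shuffle, take the scraper block from its mat and wipe all four scoring chips off the shuffler's deck, over its open far end into the chip tray, then stand the scraper back upright on its mat and let go. Touch the chips with the scraper only, and leave the propped dust cover, the coaster with its dice and everything else on the table where they are.

Things in the scene. Friction and masses are not known exactly. Their poses are not given: they have to be found in the camera images.
- shuffler: charcoal plastic tile shuffler on the table, fixed. Origin: on the table under the middle of its flat green deck; x points to its rear (which stands to the robot's left), y roughly back to the robot. Behind the deck stands the motor housing (x +135 to +205 mm, full width, top 130 mm above the table), which carries the dust cover's hinge
- deck (a point): middle of the deck's surface, 70 mm above the table; axes as the shuffler's. The deck is 270 mm deep (x -135 to +135) and 280 mm wide (y -140 to +140). Its two ends at y -140 and +140 are open, without rim; along its front edge runs a lip 6 mm wide and 8 mm high; its rear ends at the motor housing
- cover (a joint): clear dust cover (see-through, dark edge strips, 260 mm wide, 290 mm long, 4 mm thick), held by a stiff friction hinge. At 0 rad it rises from the hinge towards the shuffler's front (-x, to the robot's right) at 60 deg from level, so it leans 30 deg from vertical over the rear half of the deck; positive is more upright. Starts at -0.06 to 0.06; not to be moved
- cover_hinge (a point): middle of the cover's hinge line, parallel to the shuffler's y, at x +180 mm in its frame, 134 mm above the table
- cover_edge (a point): middle of the cover's free upper edge, 290 mm from the hinge line
- tray: open dark wooden chip tray fixed on the table against the shuffler's far end (at its -y), 270 x 170 mm outside, walls 5 mm thick and 45 mm high (25 mm lower than the deck). Origin: centre of its underside, axes parallel to the shuffler's
- tray_in (a point): centre of the tray's inner floor (inside 260 mm in x, 160 mm in y)
- mat: black rubber mat 240 x 160 x 3 mm fixed on the table to the right of the shuffler: the scraper's place. Origin: centre of its underside; its long side is x
- scraper: wooden scraper block standing on its red rubber foot, about 220 g; origin: centre of the underside. Block 76 mm long (x), 22 mm thick (y; flat pushing faces +y and -y), 40 mm high. From its top, 15 mm ahead (+x) of the middle, a handle rises in the x-z plane, leaning 30 deg from vertical towards -x (at the start to the robot's right); 20 mm thick in y, 30 mm wide, 78 mm long
- scraper_grip (a point): point on the handle's axis 44 mm along from the block's top, in the scraper's frame at x -7, z 78.1 mm: a good place to hold; the handle goes on 34 mm above it
- chip_red: scoring chip: red flat plastic plaque with a white inlay, 64 x 42 x 7 mm (x, y, z of its own frame), about 30 g; origin at the centre of its underside
- chip_blue: scoring chip: blue flat plastic plaque with a white inlay, 64 x 42 x 7 mm (x, y, z of its own frame), about 30 g; origin at the centre of its underside
- chip_orange: scoring chip: orange flat plastic plaque with a white inlay, 64 x 42 x 7 mm (x, y, z of its own frame), about 30 g; origin at the centre of its underside
- chip_yellow: scoring chip: yellow flat plastic plaque with a white inlay, 64 x 42 x 7 mm (x, y, z of its own frame), about 30 g; origin at the centre of its underside
- coaster: round steel coaster lying among the chips, in the middle of the deck or in its front corner on the robot's side, 80 mm across, 6 mm high, carrying the two dice; origin at the centre of its underside. Not to be moved
- die_a: amber acrylic die, 20 mm, on the coaster; origin at the centre of its underside. Not to be moved
- die_b: amber acrylic die, 20 mm, on the coaster; origin at the centre of its underside. Not to be moved
- tumbler: green glass tumbler, 72 mm across, 85 mm high, on the table at one side; origin at the centre of its underside. Not to be moved
- biscuit_tin: red round tin, 90 mm across, 100 mm high, on the table at the other side; origin at the centre of its underside. Not to be moved
- tile_rack: wooden rack 50 x 240 mm, 35 mm high, with a row of white tiles face down, on the table's near left or right; origin at the centre of its underside. Not to be moved
- remote: black remote control 160 x 45 x 18 mm lying on the table's near side, opposite the rack; origin at the centre of its underside. Not to be moved
Mind the look-alikes: they are no part of the job. Leave any pink look-alike of the chip_yellow alone.

How it is judged:
On the way, in this order (a step that is already met when the one before it is completed fails the run):
1. the scraper is lifted off its mat (height (world z) of scraper above 0.03 m), for 0.1 s.
2. all four chips lie in the tray (x of chip_red in the frame of tray_in between -0.13 and 0.13 m and y of chip_red in the frame of tray_in between -0.08 and 0.08 m and z of each of chip_red, chip_blue, chip_orange, chip_yellow in the frame of tray_in below 0.05 m and x of chip_blue in the frame of tray_in between -0.13 and 0.13 m and y of chip_blue in the frame of tray_in between -0.08 and 0.08 m and x of chip_orange in the frame of tray_in between -0.13 and 0.13 m and y of chip_orange in the frame of tray_in between -0.08 and 0.08 m and x of chip_yellow in the frame of tray_in between -0.13 and 0.13 m and y of chip_yellow in the frame of tray_in between -0.08 and 0.08 m), for 0.2 s.
At the end, for the whole second after the job is handed in: All four chips lie at rest inside the tray (less than 50 mm above its floor); the scraper stands released, still and upright (within 0.1 rad) with its foot down on the mat, its origin within 100 mm (x) and 70 mm (y) of the mat's centre (all of step 2 and x of scraper in the frame of mat between -0.1 and 0.1 m and y of scraper in the frame of mat between -0.07 and 0.07 m and height (world z) of scraper below 0.008 m and angle between scraper's own z axis and vertical below 0.1 rad and linear speed of each of scraper, chip_red, chip_blue, chip_orange, chip_yellow below 0.02 m/s); the robot touches nothing.
It fails at once if a finger or the arm touches a chip (chips are moved with the scraper only) (contact force between any of the fingers, the arm and chip_red above 0.5 N or contact force between any of the fingers, the arm and chip_blue above 0.5 N or contact force between any of the fingers, the arm and chip_orange above 0.5 N or contact force between any of the fingers, the arm and chip_yellow above 0.5 N).
It fails at once if the clear dust cover is pushed more than 12 mm at its free edge (distance of cover_edge from where it was at the start of the episode above 0.012 m).
It fails at once if a bystander (coaster, dice, tumbler, tin, tile rack, remote) is moved more than 12 mm (distance of any of coaster, die_a, die_b, tumbler, biscuit_tin, tile_rack, remote from where it was at the start of the episode above 0.012 m).
It also fails if it takes over 72 s, if anything falls off the work surface, if the arm or the gripper's body presses on something with over 40 N, if the wrist force passes 120 N, or if a joint passes its speed limit or range.

## Working session

There is one attempt and no reset: what is moved stays moved. The work goes in short steps, Python scripts to look and compute and a tool call to move; the robot and the scene stay as the last step left them, time stands still between calls to the robot, and variables do not carry over. Pictures are saved under pics/ and viewed, at most 10 in all, crops included, and the job is handed in when it is done.

Besides the shell and the picture viewer there is one more tool, called after "Request:" by a JSON object that holds its "api" and its "payload", one argument or row to a line. arm_command: Moves the arm, as the interface text tells. Its arguments: {"type":"object","properties":{"series":{"type":"array"},"force":{"type":"number"}},"required":["series"]}

```bash
mkdir -p pics; ls; python3 - <<'E'
from station import arm
import cv2,numpy as np
for n in("side","top"):
    f=arm.grab_frame(n); cv2.imwrite(f"pics/{n}0.png",f)
    m=arm.camera_model(n); print(n,m["fovy"],m["cx"],m["cy"]);print(np.round(m["pose"],4), [k for k in m])
print(arm.get_state())
E
```

```text
pics
side 42.21965376411003 275.9105887625996 206.69520731023144
[[ 0.3535 -0.8215  0.4474 -0.0882]
 [-0.9354 -0.3063  0.1766 -0.2473]
 [-0.008  -0.481  -0.8767  1.5259]
 [ 0.      0.      0.      1.    ]] ['fovy', 'cx', 'cy', 'pose']
top 54.54407607637235 283.0945829392716 209.85959211628315
[[ 0.0139 -0.9995  0.028   0.5149]
 [-0.9999 -0.0141 -0.0062  0.0055]
 [ 0.0066 -0.0279 -0.9996  1.3283]
 [ 0.      0.      0.      1.    ]] ['fovy', 'cx', 'cy', 'pose']
{'t': 0.1, 'q': array([-1.01992861e+00,  3.59292616e-01,  1.11481943e-02, -3.34370850e-04,
       -1.22410610e+00, -2.88094162e-01]), 'qd': array([ 0.00088958, -0.00169572,  0.00140351,  0.00291777,  0.00246255,
        0.00045028]), 'joint_efforts': array([ 5.67482020e-04, -5.84165812e+01,  2.93747592e+01,  7.01534808e+00,
        1.01693082e-02, -7.68873792e-05]), 'eef_pos': array([ 0.17520899, -0.65143489,  0.24772535]), 'ee_rot': array([ 3.14010907e+00, -1.11820537e-04, -2.87893286e+00]), 'force': array([-0.23409752,  0.98632062,  0.45197795]), 'moment': array([-0.01848599,  0.03729624,  0.00587123]), 'gripper_force': 0.0, 'width': 0.08804580567998303}
```

View pics/top0.png

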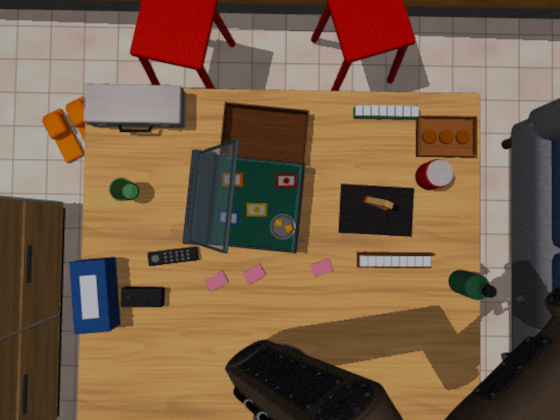

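View pics/side0.png

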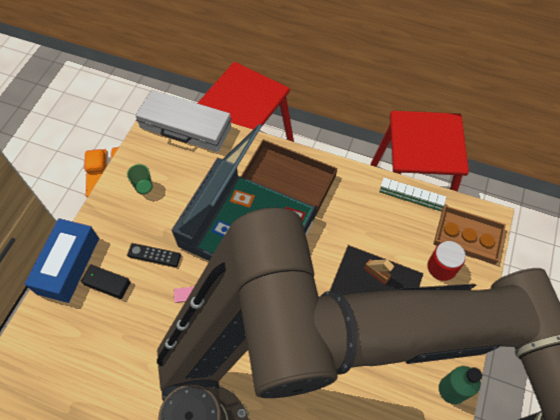

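The top view shows the deck, with red (286,181), orange (232,179), yellow (257,210) and blue (228,218). The coaster is at (283,227), the tray at (265,133), and the scraper lies on its mat at (378,203). The three pink plaques on the table, at (217,281), (254,274) and (322,268), are look-alikes. I'll check with an enlarged crop and measure from that.

```bash
cat > h.py <<'E'
import cv2,numpy as np
from station import arm
def ray(n,u,v):
    m=arm.camera_model(n);f=210/np.tan(np.radians(m["fovy"])/2);T=np.array(m["pose"])
    d=T[:3,:3]@np.array([(u-m["cx"])/f,(v-m["cy"])/f,1]);return T[:3,3],d
def onz(n,u,v,z):
    o,d=ray(n,u,v);return (o+d*(z-o[2])/d[2])
def proj(n,p):
    m=arm.camera_model(n);f=210/np.tan(np.radians(m["fovy"])/2);T=np.array(m["pose"])
    c=T[:3,:3].T@(np.array(p)-T[:3,3]);return np.array([m["cx"]+f*c[0]/c[2],m["cy"]+f*c[1]/c[2]])
E
python3 - <<'E'
from h import *
f=cv2.imread("pics/top0.png")
c=cv2.resize(f[95:275,180:420],None,fx=10/3,fy=10/3,interpolation=cv2.INTER_CUBIC)
c=np.clip(c.astype(float)*1.5,0,255).astype(np.uint8)
cv2.imwrite("pics/crop0.png",c)
hsv=cv2.cvtColor(f,cv2.COLOR_BGR2HSV)
# green deck
def blob(lo,hi,box,z,name):
    x0,y0,x1,y1=box
    m=np.zeros(f.shape[:2],np.uint8);m[y0:y1,x0:x1]=cv2.inRange(hsv,lo,hi)[y0:y1,x0:x1]
    cs=cv2.findContours(m,0,1)[0]
    for k in sorted(cs,key=cv2.contourArea)[::-1][:2]:
        if cv2.contourArea(k)<8: continue
        b=cv2.boxPoints(cv2.minAreaRect(k)); P=np.array([onz("top",*p,z)[:2] for p in b])
        print(name,cv2.contourArea(k),b.mean(0).round(1),P.mean(0).round(4),"sides",np.linalg.norm(P[1]-P[0]).round(3),np.linalg.norm(P[2]-P[1]).round(3),"ang",np.degrees(np.arctan2(*(P[1]-P[0])[::-1])).round(1), "corners",P.round(3).tolist())
blob((70,60,30),(95,255,255),(180,150,310,260),.07,"deck")
blob((0,120,90),(6,255,255),(265,165,305,200),.077,"red")
blob((7,120,90),(18,255,255),(215,165,250,195),.077,"orange")
blob((20,100,90),(33,255,255),(240,198,275,222),.077,"yellow")
blob((100,100,70),(130,255,255),(215,205,243,228),.077,"blue")
blob((0,0,0),(180,255,45),(335,180,418,240),.003,"mat")
blob((5,80,90),(25,255,255),(340,185,412,225),.08,"scraper")
E
```

```text
deck 4691.0 [264.6 204.3] [0.5669 0.055 ] sides 0.268 0.204 ang -4.7 corners [[0.442, 0.167], [0.709, 0.145], [0.692, -0.058], [0.425, -0.034]]
deck 694.0 [222.  199.8] [0.5791 0.1867] sides 0.272 0.043 ang -4.8 corners [[0.446, 0.219], [0.716, 0.196], [0.713, 0.154], [0.442, 0.177]]
red 19.0 [286.  180.5] [ 0.6405 -0.01  ] sides 0.055 0.034 ang -89.2 corners [[0.657, 0.018], [0.658, -0.038], [0.624, -0.038], [0.623, 0.017]]
red 18.0 [286.  180.5] [ 0.6405 -0.01  ] sides 0.015 0.015 ang -44.1 corners [[0.64, 0.001], [0.651, -0.01], [0.641, -0.021], [0.63, -0.01]]
orange 34.0 [238.5 179. ] [0.643  0.1362] sides 0.022 0.037 ang -89.2 corners [[0.661, 0.147], [0.662, 0.126], [0.625, 0.125], [0.624, 0.147]]
orange 15.0 [225.5 179. ] [0.6424 0.1762] sides 0.022 0.037 ang -89.2 corners [[0.661, 0.187], [0.661, 0.166], [0.624, 0.165], [0.624, 0.187]]
yellow 227.5 [256.5 209. ] [0.5514 0.0794] sides 0.058 0.037 ang -89.2 corners [[0.569, 0.109], [0.57, 0.05], [0.533, 0.05], [0.533, 0.108]]
blue 29.5 [235.  217.5] [0.5244 0.1449] sides 0.025 0.04 ang -89.2 corners [[0.544, 0.158], [0.544, 0.133], [0.505, 0.132], [0.504, 0.157]]
blue 26.5 [221.5 216.4] [0.5271 0.1865] sides 0.042 0.025 ang -3.7 corners [[0.507, 0.2], [0.549, 0.198], [0.547, 0.173], [0.506, 0.175]]
mat 3325.5 [375.8 210. ] [ 0.556 -0.305] sides 0.156 0.236 ang -2.5 corners [[0.483, -0.184], [0.639, -0.191], [0.629, -0.427], [0.473, -0.419]]
scraper 176.5 [378.8 202.1] [ 0.5778 -0.296 ] sides 0.028 0.086 ang -17.9 corners [[0.577, -0.25], [0.604, -0.259], [0.578, -0.342], [0.551, -0.333]]
scraper 38.0 [389. 186.] [ 0.6278 -0.3271] sides 0.136 0.006 ang -89.2 corners [[0.63, -0.259], [0.632, -0.395], [0.626, -0.395], [0.624, -0.259]]
```

View pics/crop0.png

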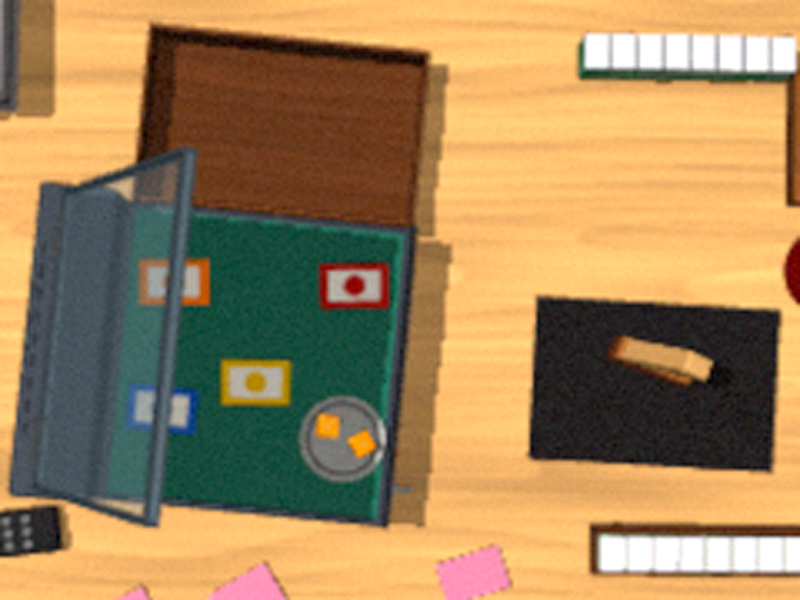

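The crop confirms the four chips: red (355,287), orange (175,282), yellow (256,382) and blue (162,409). It also shows the coaster with dice at (343,438), and the handle's top end points right at (712,365). The pink pieces are all on the table. Next I'll look at the scraper in both views and work out the deck-frame coordinates.

```bash
python3 - <<'E'
from h import *
t=cv2.imread("pics/top0.png");s=cv2.imread("pics/side0.png")
a=cv2.resize(t[185:225,350:405],None,fx=7,fy=7,interpolation=cv2.INTER_NEAREST)
b=cv2.resize(s[250:290,350:405],None,fx=7,fy=7,interpolation=cv2.INTER_NEAREST)
c=np.hstack([a,b]);cv2.imwrite("pics/scr.png",np.clip(c*1.6,0,255).astype(np.uint8)); print(c.shape)
C=lambda X,Y,z:onz("top",180+X/3.3333,95+Y/3.3333,z)
ff,nf=C(414,228,.078),C(388,525,.078);y=(nf-ff)[:2];print("front edge",ff,nf,np.linalg.norm(y))
yaw=np.degrees(np.arctan2(-y[0],y[1]));
y/=np.linalg.norm(y);x=np.array([y[1],-y[0]]);o=(ff+nf)[:2]/2+.135*x
print("x_s yaw",np.degrees(np.arctan2(x[1],x[0])),"deck o",o)
for n,(X,Y,z) in dict(red=(355,287,.077),orange=(175,282,.077),yellow=(256,382,.077),blue=(162,409,.077),coaster=(343,438,.076),trayFL=(150,27,.045),trayFR=(430,53,.045),coverR=(193,150,.385),coverN=(155,523,.385)).items():
    p=C(X,Y,z)[:2]-o;print(n,(C(X,Y,z)[:2]).round(3),"deckframe",(p@x).round(4),(p@y).round(4))
E
```

```text
(280, 770, 3)
front edge [ 0.69398383 -0.06538976  0.078     ] [ 0.41981784 -0.04490249  0.078     ] 0.27493037951213295
x_s yaw 85.7264713578211 deck o [0.56696077 0.07947853]
red [ 0.639 -0.012] deckframe -0.0855 -0.0783
orange [0.641 0.155] deckframe 0.0804 -0.0681
yellow [0.55  0.078] deckframe -0.0023 0.0173
blue [0.523 0.165] deckframe 0.0816 0.0497
coaster [ 0.499 -0.002] deckframe -0.0868 0.0616
trayFL [0.887 0.186] deckframe 0.1305 -0.3111
trayFR [ 0.866 -0.08 ] deckframe -0.1372 -0.3103
coverR [0.702 0.107] deckframe 0.0375 -0.133
coverN [0.442 0.129] deckframe 0.0399 0.1279
```

View pics/scr.png

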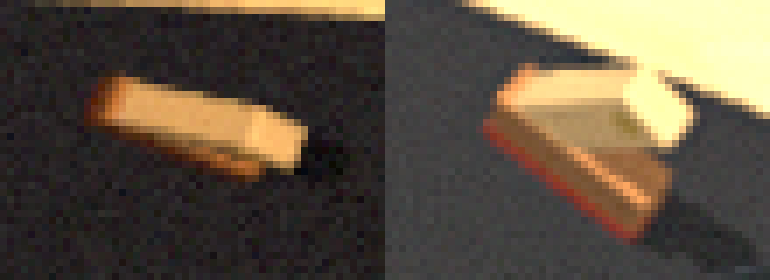

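The scraper's handle top face is at about (278,138) in the left panel and (658,108) in the right. Its foot edge runs from (485,125) to (632,240) in the right panel.

```bash
python3 - <<'E'
from h import *
S=lambda X,Y,z:onz("side",350+(X-385-.0)/7-.5,250+Y/7-.5,z)
T=lambda X,Y,z:onz("top",350+X/7-.5,185+Y/7-.5,z)
a,b=S(485,127,.003),S(632,241,.003);d=b-a;print("foot",a,b,np.linalg.norm(d),"yaw +x",np.degrees(np.arctan2(*(-d[:2])[::-1])))
print("handle top",T(278,138,.1105),S(658,108,.1105))
o1,d1=ray("top",350+278/7-.5,185+138/7-.5);o2,d2=ray("side",350+273/7-.5,250+108/7-.5)
k=np.linalg.lstsq(np.c_[d1,-d2],o2-o1,rcond=None)[0];print("tri",o1+k[0]*d1,o2+k[1]*d2)
a2,b2=T(88,122,.003),T(262,180,.003);e=b2-a2;print("foot top",a2,b2,np.linalg.norm(e),np.degrees(np.arctan2(*(-e[:2])[::-1])))
for y in (72,74,76,78):
    c,s=np.cos(np.radians(y)),np.sin(np.radians(y));x=np.array([c,s]);yy=np.array([-s,c])
    # foot edge is at robot side: +y_scr side (y axis points to -x world)
    o=(a+b)[:2]/2-yy*.011; h=T(278,138,.1105)[:2]+x*.024
    print(y,"origin from foot",o.round(4),"from handle",h.round(4),"grip",(h-.007*x).round(4))
    sc=lambda p:np.r_[h+p[0]*x+p[1]*yy,p[2]+.003]
    # edge predictions in panels
    P=[(38,11,0),(-38,11,0),(38,-11,40),(38,11,40),(-38,11,40)]
    print([ (tuple(((proj("side",sc(np.array(p)/1e3))-[349.5,249.5])*7+[385,0]).round()),tuple(((proj("top",sc(np.array(p)/1e3))-[349.5,184.5])*7).round())) for p in P])
E
```

```text
foot [ 0.58597232 -0.26173197  0.003     ] [ 0.55788353 -0.33436263  0.003     ] 0.07787293225899806 yaw +x 68.85678915899203
handle top [ 0.57035499 -0.31993409  0.1105    ] [ 0.57044726 -0.32311048  0.1105    ]
tri [ 0.57051268 -0.32085914  0.10703796] [ 0.57173395 -0.32325856  0.1077347 ]
foot top [ 0.58145527 -0.25995615  0.003     ] [ 0.5555692  -0.34132279  0.003     ] 0.08538512282161116 72.3519928371937
72 origin from foot [ 0.5824 -0.3014] from handle [ 0.5778 -0.2971] grip [ 0.5756 -0.3038]
[((np.float64(471.0), np.float64(138.0)), (np.float64(83.0), np.float64(127.0))), ((np.float64(620.0), np.float64(242.0)), (np.float64(237.0), np.float64(180.0))), ((np.float64(513.0), np.float64(64.0)), (np.float64(116.0), np.float64(77.0))), ((np.float64(484.0), np.float64(102.0)), (np.float64(100.0), np.float64(123.0))), ((np.float64(636.0), np.float64(208.0)), (np.float64(260.0), np.float64(177.0)))]
74 origin from foot [ 0.5825 -0.3011] from handle [ 0.577  -0.2969] grip [ 0.575  -0.3036]
[((np.float64(469.0), np.float64(142.0)), (np.float64(82.0), np.float64(132.0))), ((np.float64(
[... 608 characters left out ...]
(np.float64(111.0), np.float64(86.0))), ((np.float64(480.0), np.float64(110.0)), (np.float64(99.0), np.float64(133.0))), ((np.float64(639.0), np.float64(207.0)), (np.float64(262.0), np.float64(176.0)))]
78 origin from foot [ 0.5827 -0.3003] from handle [ 0.5753 -0.2965] grip [ 0.5739 -0.3033]
[((np.float64(465.0), np.float64(151.0)), (np.float64(82.0), np.float64(141.0))), ((np.float64(624.0), np.float64(241.0)), (np.float64(241.0), np.float64(177.0))), ((np.float64(503.0), np.float64(74.0)), (np.float64(110.0), np.float64(90.0))), ((np.float64(478.0), np.float64(115.0)), (np.float64(99.0), np.float64(138.0))), ((np.float64(640.0), np.float64(207.0)), (np.float64(263.0), np.float64(175.0)))]
```

```bash
cat >> h.py <<'E'
from scipy.spatial.transform import Rotation as Ro
def cur():
    s=arm.get_state();return np.array(s["eef_pos"]),Ro.from_euler("xyz",s["ee_rot"])
def Rs(yaw,tilt=30):   # tool rotation holding a scraper of this yaw (deg)
    a=np.radians(tilt);z=np.array([np.sin(a),0,-np.cos(a)]);y=np.array([0,1.,0]);x=np.cross(y,z)
    return Ro.from_euler("z",yaw,degrees=True)*Ro.from_matrix(np.c_[x,y,z])
def seq(wps,start=None):
    p,R=start or cur()
    for q,Q in wps:
        v=(R.inv()*Q).as_rotvec()/(np.pi/2);d=R.inv().apply(np.array(q)-p)/.1
        print(np.r_[v,d].round(3).tolist(),"deg",(np.linalg.norm(v)*90).round(1));p,R=np.array(q),Q
    return p,R
E
python3 - <<'E'
from h import *
R=Rs(71);g=np.array([.5777,-.3059,.0811]);z=R.as_matrix()[:,2];tcp=g-.003*z;pre=tcp-.1*z
p0,R0=cur();print("tcp",tcp,"pre",pre)
up=p0+[0.02,0.03,.095]
w=[(up,R0)]
for k in (1,2,3,4,5): w.append((up+(pre-up)*k/5,R if k>1 else Ro.from_euler("z",35,degrees=True)*R0))
seq(w)
E
```

```text
tcp [ 0.57721165 -0.30731828  0.08369808] pre [ 0.56093324 -0.35459421  0.17030062]
[0.0, 0.0, 0.0, -0.271, 0.239, -0.95] deg 0.0
[0.0, 0.001, -0.389, -0.845, 0.325, 0.345] deg 35.0
[-0.06, -0.329, -0.228, -0.879, -0.219, 0.344] deg 36.4
[0.0, 0.0, 0.0, -0.471, -0.518, 0.67] deg 0.0
[0.0, 0.0, 0.0, -0.471, -0.518, 0.67] deg 0.0
[0.0, 0.0, 0.0, -0.471, -0.518, 0.67] deg 0.0
```

Request:
{"api": "arm_command", "payload": {
  "series": [0,0,0,-0.13,0.12,-0.48,1,0,0,0,-0.27,0.24,-0.95,1]
}}

```text
t: 0.35
eef_pos: [0.195, -0.6211, 0.3436]
ee_rot: [3.139, -0.001, -2.879]
force: [0.8, -1.6, 0.4]
width: 0.0879
gripper_force: 0.0
```

Request:
{"api": "arm_command", "payload": {
  "series": [0,0,-0.1,-0.2,0.08,0.08,1,0,0,-0.2,-0.42,0.16,0.17,1,0,0,-0.3,-0.63,0.24,0.25,1,0,0,-0.39,-0.84,0.32,0.34,1]
}}

```text
t: 0.85
eef_pos: [0.2684, -0.5682, 0.309]
ee_rot: [3.141, 0.0, -2.261]
force: [-0.7, -0.4, 0.0]
width: 0.0874
gripper_force: 0.0
```

Request:
{"api": "arm_command", "payload": {
  "series": [-0.015,-0.08,-0.06,-0.22,-0.05,0.08,1,-0.03,-0.16,-0.11,-0.44,-0.11,0.17,1,-0.045,-0.25,-0.17,-0.66,-0.16,0.26,1,-0.06,-0.33,-0.23,-0.88,-0.22,0.34,1,-0.06,-0.33,-0.23,-0.88,-0.22,0.34,1]
}}

```text
t: 1.48
eef_pos: [0.3413, -0.5156, 0.272]
ee_rot: [3.14, 0.528, -1.899]
force: [-0.7, -0.5, 0.0]
width: 0.0876
gripper_force: 0.0
```

```bash
python3 - <<'E'
from h import *
s=arm.get_state();print(s["t"],s["q"].round(2),s["eef_pos"],s["ee_rot"],s["force"])
R=Rs(71);g=np.array([.5777,-.3059,.0811]);z=R.as_matrix()[:,2];tcp=g-.003*z;pre=tcp-.1*z
p0,R0=cur();print((Rs(71).inv()*R0).magnitude()*57.3)
seq([(p0+(pre-p0)*k/3,R) for k in (1,2,3)]+[(tcp,R)])
E
```

```text
1.475 [-0.94  0.48  0.32 -0.43 -1.72  0.62] [ 0.34130167 -0.51561665  0.27196885] [ 3.13957082  0.52824267 -1.89919645] [-0.74927711 -0.53643415  0.02095536]
0.3735253775235811
[0.002, 0.003, 0.002, -0.472, -0.521, 0.667] deg 0.4
[0.0, 0.0, 0.0, -0.476, -0.517, 0.666] deg 0.0
[0.0, 0.0, 0.0, -0.476, -0.517, 0.666] deg 0.0
[0.0, 0.0, 0.0, 0.0, 0.0, 1.0] deg 0.0
```

Request:
{"api": "arm_command", "payload": {
  "series": [0,0,0,-0.24,-0.26,0.33,1,0,0,0,-0.48,-0.52,0.66,1,0,0,0,-0.72,-0.78,1,1]
}}

```text
t: 1.85
eef_pos: [0.4518, -0.4337, 0.2257]
ee_rot: [-3.138, 0.52, -1.897]
force: [0.8, -1.2, -0.4]
width: 0.0875
gripper_force: 0.0
```

Request:
{"api": "arm_command", "payload": {
  "series": [0.002,0.003,0.002,-0.24,-0.26,0.33,1,0.002,0.003,0.002,-0.48,-0.52,0.66,1,0.002,0.003,0.002,-0.7,-0.78,1,1,0.002,0.003,0.002,-0.7,-0.78,1,1]
}}

```text
t: 2.35
eef_pos: [0.562, -0.3517, 0.173]
ee_rot: [-3.139, 0.518, -1.898]
force: [-0.8, -0.3, 0.3]
width: 0.0875
gripper_force: 0.0
```

```bash
python3 - <<'E'
from h import *
t=arm.grab_frame("top");s=arm.grab_frame("side")
a=t[160:240,330:430];b=s[220:300,330:430]
cv2.imwrite("pics/pre.png",np.clip(cv2.resize(np.hstack([a,b]),None,fx=4,fy=4,interpolation=cv2.INTER_CUBIC)*1.4,0,255).astype(np.uint8))
R=Rs(71);g=np.array([.5777,-.3059,.0811]);z=R.as_matrix()[:,2];tcp=g-.003*z;print(cur()[0])
seq([(tcp,R)])
E
```

```text
[ 0.56059708 -0.35418228  0.17449262]
[-0.002, -0.004, 0.002, 0.016, -0.002, 1.035] deg 0.5
```

View pics/pre.png

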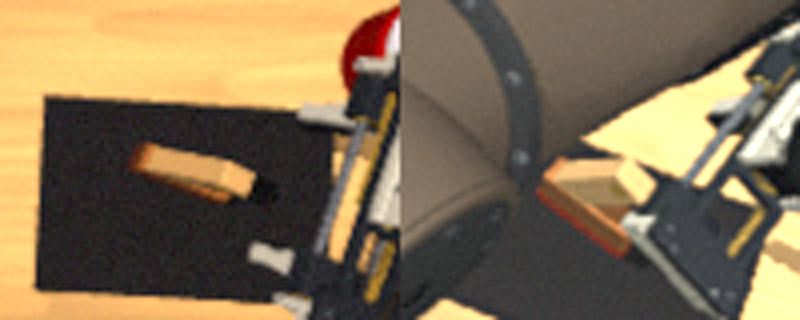

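The fingertips, at (315,117) and (270,258), straddle the handle's line, so the alignment is good. Now the approach and grasp.

Request:
{"api": "arm_command", "payload": {
  "series": [0,0,0,0,0,0.35,1,0,0,0,0.01,0,0.7,1,0,0,0,0.02,0,1,1,0,0,0,0.02,0,1,1,0,0,0,0.02,0,1,1]
}}

```text
t: 3.08
eef_pos: [0.5766, -0.3108, 0.0878]
ee_rot: [-3.135, 0.518, -1.899]
force: [-0.4, 0.3, -0.3]
width: 0.0876
gripper_force: 0.0
```

Request:
{"api": "arm_command", "payload": {
  "series": [0,0,0,0,0,0.03,0.5,0,0,0,0,0,0.03,0.1,0,0,0,0,0,0.03,0,0,0,0,0,0,0.03,0,0,0,0,0,0,0.03,0,0,0,0,0,0,0.03,0],
  "force": 40
}}

```text
t: 3.82
eef_pos: [0.5771, -0.3076, 0.0834]
ee_rot: [-3.137, 0.519, -1.899]
force: [0.3, 0.4, -0.1]
width: 0.0329
gripper_force: 0.0
```

```bash
python3 - <<'E'
from h import *
s=arm.get_state();print(s["t"],s["eef_pos"],s["ee_rot"],s["force"],s["width"],s["gripper_force"])
t=arm.grab_frame("top");s=arm.grab_frame("side")
a=t[160:240,330:430];b=s[220:300,330:430]
cv2.imwrite("pics/grip.png",np.clip(cv2.resize(np.hstack([a,b]),None,fx=4,fy=4,interpolation=cv2.INTER_CUBIC)*1.4,0,255).astype(np.uint8))
E
```

```text
3.825 [ 0.57707755 -0.30763383  0.08335441] [-3.13747946  0.51921037 -1.89918039] [ 0.27935253  0.44710772 -0.0821306 ] 0.032918772756520755 0.0
```

View pics/grip.png

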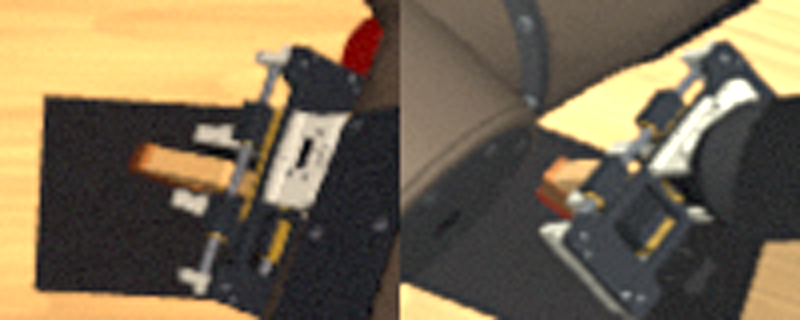

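The fingers are closing evenly on the handle, so I'll finish the grip.

Request:
{"api": "arm_command", "payload": {
  "series": [0,0,0,0,0,0,0,0,0,0,0,0,0,0,0,0,0,0,0,0,0,0,0,0,0,0,0,0],
  "force": 40
}}

```text
t: 4.42
eef_pos: [0.577, -0.3076, 0.0833]
ee_rot: [-3.138, 0.519, -1.899]
force: [0.5, 0.5, -1.1]
width: 0.0199
gripper_force: 39.9
```

```bash
python3 - <<'E'
from h import *
s=arm.get_state();print(s["t"],s["eef_pos"],s["ee_rot"],s["force"],s["width"],s["gripper_force"])
p,R=cur()
# lift straight 0.19 in world z, then travel to above deck
z=p+[0,0,.095]
seq([(z,R),(z+[0,0,.08],R)])
E
```

```text
4.425 [ 0.57700117 -0.30761417  0.08333186] [-3.13756062  0.51926669 -1.8993024 ] [ 0.46687874  0.4662766  -1.10424259] 0.019929932957514506 39.855825304985046
[0.0, 0.0, 0.0, -0.471, -0.003, -0.825] deg 0.0
[0.0, 0.0, 0.0, -0.397, -0.003, -0.695] deg 0.0
```

```bash
cat >> h.py <<'E'
DO=np.array([.5675,.0805]);DY=85.5
dx=np.array([np.cos(np.radians(DY)),np.sin(np.radians(DY))]);dy=np.array([-dx[1],dx[0]])
RG=Ro.from_euler("xyz",[-3.13756,.51927,-1.8993])   # tool when scraper upright, yaw 71.2
RD=Ro.from_euler("z",DY-71.2,degrees=True)*RG
def D(xs,ys,foot):   # tool pose for scraper origin at deck xs,ys and foot height (world)
    return np.r_[DO+(xs-.0085)*dx+ys*dy,foot+.0803],RD
def where():
    p,R=cur();r=p[:2]-DO;return "deck",(r@dx+.0085).round(4),(r@dy).round(4),"foot",(p[2]-.0803).round(4),"rot err",((RD.inv()*R).magnitude()*57.3).round(2)
E
python3 - <<'E'
from h import *
p,R=cur();A=D(0,.112,.125)
up=p+[0,0,.095];up2=p+[-.01,.05,.122]
w=[(up,R),(up2,R)]
n=5
for k in range(1,n+1): w.append((up2+(A[0]-up2)*k/n,RD if k>=2 else R))
print(A[0]);seq(w+[D(0,.112,.0715),D(.068,.112,.0715)])
E
```

```text
[0.45517836 0.08081362 0.2053    ]
[0.0, 0.0, 0.0, -0.471, -0.003, -0.825] deg 0.0
[0.0, 0.0, 0.0, -0.517, 0.256, -0.017] deg 0.0
[0.0, 0.0, 0.0, -0.494, 0.431, 0.28] deg 0.0
[-0.079, -0.001, -0.138, -0.494, 0.431, 0.28] deg 14.3
[0.0, 0.0, 0.0, -0.57, 0.278, 0.325] deg 0.0
[0.0, 0.0, 0.0, -0.57, 0.278, 0.325] deg 0.0
[0.0, 0.0, 0.0, -0.57, 0.278, 0.325] deg 0.0
[0.0, 0.0, 0.0, 0.265, 0.002, 0.464] deg 0.0
[0.0, 0.0, 0.0, -0.59, 0.002, 0.337] deg 0.0
```

Request:
{"api": "arm_command", "payload": {
  "series": [0,0,0,-0.16,0,-0.27,0,0,0,0,-0.31,0,-0.55,0,0,0,0,-0.47,0,-0.82,0,0,0,0,-0.47,0,-0.82,0]
}}

```text
t: 4.92
eef_pos: [0.5779, -0.3083, 0.1807]
ee_rot: [-3.131, 0.518, -1.896]
force: [-0.3, 1.4, -2.5]
width: 0.0201
gripper_force: 39.9
```

Request:
{"api": "arm_command", "payload": {
  "series": [0,0,0,-0.26,0.13,-0.01,0,0,0,0,-0.52,0.26,-0.02,0,0,0,0,-0.75,0.46,0.12,0,0,0,0,-1,0.69,0.26,0]
}}

```text
t: 5.42
eef_pos: [0.5429, -0.1896, 0.2031]
ee_rot: [-3.14, 0.52, -1.901]
force: [0.4, 0.9, -1.8]
width: 0.0197
gripper_force: 39.9
```

Request:
{"api": "arm_command", "payload": {
  "series": [-0.027,0,-0.046,-0.17,0.14,0.09,0,-0.053,0,-0.092,-0.33,0.29,0.19,0,-0.079,-0.001,-0.138,-0.49,0.43,0.28,0,-0.079,-0.001,-0.138,-0.49,0.43,0.28,0]
}}

```text
t: 5.92
eef_pos: [0.5208, -0.1219, 0.2033]
ee_rot: [-3.14, 0.521, -1.649]
force: [0.2, 0.1, -2.9]
width: 0.0197
gripper_force: 39.9
```

```bash
python3 - <<'E'
from h import *
s=arm.get_state();print(s["t"],s["q"].round(2),s["force"],s["width"],where())
p,R=cur();A=D(0,.112,.125)
seq([(p+(A[0]-p)*k/2,RD) for k in (1,2)])
E
```

```text
Traceback (most recent call last):
  File "h.py", line 30, in where
    p,R=cur();r=p[:2]-DO;return "deck",(r@dx+.0085).round(4),(r@dy).round(4),"foot",(p[2]-.0803).round(4),"rot err",((RD.inv()*R).magnitude()*57.3).round(2)
                                                                                                                    ^^^^^^^^^^^^^^^^^^^^^^^^^^^^^^^^^^^^^
AttributeError: 'float' object has no attribute 'round'
```

```bash
sed -i 's/((RD.inv()\*R).magnitude()\*57.3).round(2)/round((RD.inv()*R).magnitude()*57.3,2)/' h.py; python3 - <<'E'
from h import *
s=arm.get_state();print(s["t"],s["q"].round(2),where())
p,R=cur();A=D(0,.112,.125)
seq([(p+(A[0]-p)*k/2,RD) for k in (1,2)])
E
```

```text
5.925 [-0.25  0.29 -0.1  -0.53 -1.32  0.34] ('deck', np.float64(-0.197), np.float64(0.0307), 'foot', np.float64(0.123), 'rot err', 0.18)
[0.002, 0.001, 0.001, -0.859, 0.407, 0.481] deg 0.2
[0.0, 0.0, 0.0, -0.86, 0.409, 0.478] deg 0.0
```

Request:
{"api": "arm_command", "payload": {
  "series": [0,0,0,-0.29,0.14,0.16,0,0,0,0,-0.57,0.27,0.32,0,0,0,0,-0.86,0.41,0.48,0]
}}

```text
t: 6.3
eef_pos: [0.488, -0.0216, 0.2045]
ee_rot: [-3.139, 0.52, -1.653]
force: [0.0, 1.0, -3.3]
width: 0.0196
gripper_force: 39.9
```

Request:
{"api": "arm_command", "payload": {
  "series": [0.002,0.001,0.001,-0.29,0.14,0.16,0,0.002,0.001,0.001,-0.57,0.27,0.32,0,0.002,0.001,0.001,-0.86,0.41,0.48,0,0.002,0.001,0.001,-0.86,0.41,0.48,0,0.002,0.001,0.001,-0.86,0.41,0.48,0]
}}

```text
t: 6.92
eef_pos: [0.4556, 0.0792, 0.2061]
ee_rot: [-3.135, 0.518, -1.652]
force: [0.2, -0.4, -2.7]
width: 0.0197
gripper_force: 39.9
```

```bash
python3 - <<'E'
from h import *
s=arm.get_state();print(s["t"],s["q"].round(2),where())
seq([D(0,.112,.0715),D(.068,.112,.0715)])
t=arm.grab_frame("top");s=arm.grab_frame("side")
cv2.imwrite("pics/deck.png",np.clip(cv2.resize(np.hstack([t[90:290,150:350],s[90:290,140:340]]),None,fx=2,fy=2,interpolation=cv2.INTER_CUBIC)*1.5,0,255).astype(np.uint8))
E
```

```text
6.925 [ 0.15  0.06 -0.36 -0.57 -1.09  0.02] ('deck', np.float64(-0.0016), np.float64(0.1114), 'foot', np.float64(0.1258), 'rot err', 0.22)
[-0.002, -0.001, -0.001, 0.255, 0.009, 0.479] deg 0.2
[0.0, 0.0, 0.0, -0.59, 0.002, 0.337] deg 0.0
```

View pics/deck.png

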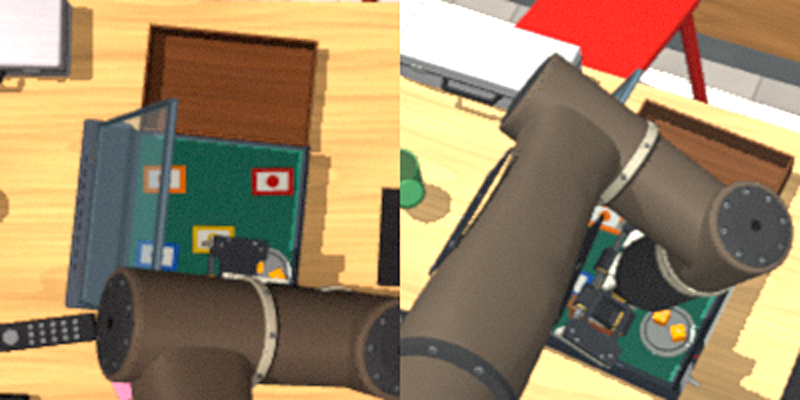

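The picture shows the scraper above the deck's near half. A bulky wrist link, left cap (117,325), reaches towards the cover's near side. I'll check its height before moving under.

```bash
python3 - <<'E'
from h import *
def tri(a,b):
    o1,d1=ray("top",150+a[0]/2,90+a[1]/2);o2,d2=ray("side",140+(b[0]-400)/2,90+b[1]/2)
    k=np.linalg.lstsq(np.c_[d1,-d2],o2-o1,rcond=None)[0];A,B=o1+k[0]*d1,o2+k[1]*d2
    m=(A+B)/2;r=m[:2]-DO;print(m.round(3),"gap",np.linalg.norm(A-B).round(3),"deck",(r@dx).round(3),(r@dy).round(3))
tri((117,325),(527,95)); tri((398,350),(757,225)); tri((262,318),(632,160))
p,R=cur();print(R.as_matrix().round(3),p)
for k in (.1,.2,.25,.3):print(k,(p-k*R.as_matrix()[:,2]).round(3))
E
```

```text
[0.461 0.124 0.639] gap 0.003 deck 0.035 0.11
[ 0.437 -0.127  0.569] gap 0.009 deck -0.218 0.114
[0.462 0.008 0.581] gap 0.009 deck -0.081 0.099
[[-0.071 -0.996  0.046]
 [-0.866  0.085  0.493]
 [-0.495 -0.005 -0.869]] [0.45583782 0.07882081 0.20597821]
0.1 [0.451 0.03  0.293]
0.2 [ 0.447 -0.02   0.38 ]
0.25 [ 0.444 -0.044  0.423]
0.3 [ 0.442 -0.069  0.467]
```

Request:
{"api": "arm_command", "payload": {
  "series": [-0.002,-0.001,-0.001,0.13,0,0.24,0,-0.002,-0.001,-0.001,0.2,0.01,0.38,0,-0.002,-0.001,-0.001,0.255,0.01,0.48,0,-0.002,-0.001,-0.001,0.255,0.01,0.48,0,-0.002,-0.001,-0.001,0.255,0.01,0.48,0]
}}

```text
t: 7.65
eef_pos: [0.4553, 0.0812, 0.1524]
ee_rot: [-3.137, 0.52, -1.649]
force: [-0.7, -0.3, -2.3]
width: 0.0198
gripper_force: 40.0
```

Request:
{"api": "arm_command", "payload": {
  "series": [0,0,0,-0.15,0,0.085,0,0,0,0,-0.3,0,0.17,0,0,0,0,-0.45,0,0.255,0,0,0,0,-0.59,0,0.337,0,0,0,0,-0.59,0,0.337,0,0,0,0,-0.59,0,0.337,0]
}}

```text
t: 8.4
eef_pos: [0.4604, 0.1489, 0.1522]
ee_rot: [-3.137, 0.52, -1.649]
force: [-0.0, -0.5, -2.5]
width: 0.02
gripper_force: 40.0
```

```bash
python3 - <<'E'
from h import *
s=arm.get_state();print(s["t"],s["q"].round(2),s["force"],where())
seq([D(.068,y,.0715) for y in (.03,-.06,-.138)]+[D(.068,-.138,.092)]+[D(.068,y,.092) for y in (-.04,.06)]+[D(.068,.06,.0715),D(.012,.06,.0715)])
E
```

```text
8.4 [ 0.3   0.13 -0.41 -0.62 -0.92 -0.02] [-0.02761965 -0.54043568 -2.48706327] ('deck', np.float64(0.0683), np.float64(0.1122), 'foot', np.float64(0.0719), 'rot err', 0.06)
[0.0, 0.0, 0.001, 0.005, -0.822, 0.005] deg 0.1
[0.0, 0.0, 0.0, -0.0, -0.9, 0.004] deg 0.0
[0.0, 0.0, 0.0, -0.0, -0.78, 0.003] deg 0.0
[0.0, 0.0, 0.0, -0.102, -0.001, -0.178] deg 0.0
[0.0, 0.0, 0.0, 0.0, 0.98, -0.004] deg 0.0
[0.0, 0.0, 0.0, 0.0, 1.0, -0.004] deg 0.0
[0.0, 0.0, 0.0, 0.102, 0.001, 0.178] deg 0.0
[0.0, 0.0, 0.0, 0.486, -0.001, -0.278] deg 0.0
```

Request:
{"api": "arm_command", "payload": {
  "series": [0,0,0,0,-0.1,0,0,0,0,0,0,-0.2,0,0,0,0,0,0,-0.3,0,0,0,0,0,0,-0.4,0,0,0,0,0,0,-0.5,0,0,0,0,0,0,-0.6,0,0,0,0,0,0,-0.7,0,0,0,0,0,0,-0.82,0,0]
}}

```text
t: 9.4
eef_pos: [0.5429, 0.1423, 0.1524]
ee_rot: [-3.137, 0.52, -1.649]
force: [-1.2, 0.6, -2.7]
width: 0.0202
gripper_force: 40.0
```

Request:
{"api": "arm_command", "payload": {
  "series": [0,0,0,0,-0.11,0,0,0,0,0,0,-0.22,0,0,0,0,0,0,-0.33,0,0,0,0,0,0,-0.44,0,0,0,0,0,0,-0.55,0,0,0,0,0,0,-0.66,0,0,0,0,0,0,-0.78,0,0,0,0,0,0,-0.9,0,0]
}}

```text
t: 10.4
eef_pos: [0.6328, 0.135, 0.1527]
ee_rot: [-3.137, 0.52, -1.65]
force: [0.0, 0.8, -2.8]
width: 0.0199
gripper_force: 40.0
```

```bash
python3 - <<'E'
from h import *
s=arm.get_state();print(s["t"],s["q"].round(2),s["force"],where())
seq([D(.068,y,.0715) for y in (-.138,)])
cv2.imwrite("pics/mid.png",arm.grab_frame("top"))
E
```

```text
10.4 [ 0.2   0.38 -0.06 -0.58 -1.05  0.  ] [ 1.27148126e-03  8.46333571e-01 -2.83561510e+00] ('deck', np.float64(0.068), np.float64(-0.0608), 'foot', np.float64(0.0724), 'rot err', 0.03)
[-0.0, 0.0, 0.0, 0.004, -0.772, 0.011] deg 0.0
```

Request:
{"api": "arm_command", "payload": {
  "series": [0,0,0,0,-0.1,0.01,0,0,0,0,0,-0.2,0.01,0,0,0,0,0,-0.3,0.01,0,0,0,0,0,-0.4,0.01,0,0,0,0,0,-0.5,0.01,0,0,0,0,0,-0.6,0.01,0,0,0,0,0,-0.7,0.01,0,0,0,0,0,-0.79,0.01,0]
}}

```text
t: 11.45
eef_pos: [0.7114, 0.1291, 0.1521]
ee_rot: [-3.137, 0.52, -1.65]
force: [-0.9, 0.1, -2.3]
width: 0.0198
gripper_force: 40.0
```

Request:
{"api": "arm_command", "payload": {
  "series": [0,0,0,0,-0.02,0,0,0,0,0,0,-0.02,0,0]
}}

```text
t: 11.7
eef_pos: [0.7126, 0.1291, 0.152]
ee_rot: [-3.138, 0.52, -1.65]
force: [0.1, -0.6, -3.6]
width: 0.0198
gripper_force: 40.0
```

```bash
python3 - <<'E'
from h import *
s=arm.get_state();print(s["t"],s["q"].round(2),s["force"],where())
t=arm.grab_frame("top");s=arm.grab_frame("side")
cv2.imwrite("pics/s1.png",np.clip(cv2.resize(np.hstack([t[70:270,150:350],s[90:290,180:380]]),None,fx=2,fy=2,interpolation=cv2.INTER_CUBIC)*1.5,0,255).astype(np.uint8))
E
```

```text
11.7 [ 0.17  0.5   0.12 -0.56 -1.12 -0.01] [ 0.09936838 -0.62204206 -3.60769149] ('deck', np.float64(0.0683), np.float64(-0.1409), 'foot', np.float64(0.0717), 'rot err', 0.04)
```

View pics/s1.png

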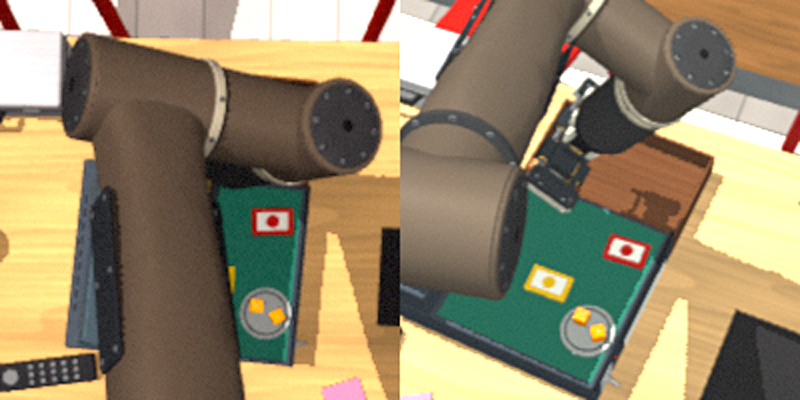

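Red and yellow are still on the deck at (627,250) and (550,283), and the rear of the deck looks clear. Returning for the yellow stroke.

Request:
{"api": "arm_command", "payload": {
  "series": [0,0,0,-0.05,0,-0.09,0,0,0,0,-0.1,0,-0.18,0,0,0,0,-0.1,0.3,-0.18,0,0,0,0,-0.1,0.65,-0.18,0,0,0,0,-0.1,1,-0.18,0]
}}

```text
t: 12.42
eef_pos: [0.6122, 0.137, 0.1735]
ee_rot: [-3.136, 0.52, -1.649]
force: [-0.8, 0.4, -1.5]
width: 0.0197
gripper_force: 40.0
```

Request:
{"api": "arm_command", "payload": {
  "series": [0,0,0,0,0.35,0,0,0,0,0,0,0.7,0,0,0,0,0,0,1,0,0,0,0,0,0,1,0,0,0,0,0,0,1,0,0]
}}

```text
t: 13.05
eef_pos: [0.5141, 0.1451, 0.1733]
ee_rot: [-3.135, 0.52, -1.648]
force: [-0.3, -0.2, -2.0]
width: 0.0199
gripper_force: 40.0
```

```bash
python3 - <<'E'
from h import *
s=arm.get_state();print(s["t"],s["force"],where())
seq([D(.068,.062,.0715),D(.014,.062,.0715)]+[D(.012,y,.0715) for y in (-.035,-.13)])
cv2.imwrite("pics/b1.png",arm.grab_frame("top"))
f=cv2.imread("pics/b1.png");hsv=cv2.cvtColor(f,cv2.COLOR_BGR2HSV)
for n,lo,hi in (("blue",(100,110,60),(125,255,255)),("orange",(7,170,120),(16,255,255))):
    m=cv2.inRange(hsv,lo,hi);m[:,:200]=0;m[:,320:]=0;m[:95]=0;m[240:]=0
    ys,xs=np.nonzero(m);print(n,len(xs),(xs.mean(),ys.mean(),ys.min(),ys.max()) if len(xs) else "")
E
```

```text
13.05 [-0.27130527 -0.16580715 -1.99538482] ('deck', np.float64(0.0687), np.float64(0.0583), 'foot', np.float64(0.093), 'rot err', 0.16)
[-0.001, 0.001, 0.001, 0.113, 0.038, 0.183] deg 0.2
[0.0, 0.0, 0.0, 0.469, -0.001, -0.268] deg 0.0
[0.0, 0.0, 0.0, 0.017, -0.97, -0.006] deg 0.0
[0.0, 0.0, 0.0, -0.0, -0.95, 0.004] deg 0.0
blue 174 (np.float64(237.55172413793105), np.float64(148.98275862068965), np.int64(143), np.int64(155))
orange 12 (np.float64(244.16666666666666), np.float64(141.66666666666666), np.int64(141), np.int64(143))
```

Request:
{"api": "arm_command", "payload": {
  "series": [0,0,0,0.05,0.04,0.09,0,0,0,0,0.11,0.04,0.18,0,0,0,0,0.11,0.04,0.18,0,0,0,0,0.27,0.04,0.09,0,0,0,0,0.43,0.04,0,0,0,0,0,0.58,0.04,-0.085,0,0,0,0,0.58,0.04,-0.085,0,0,0,0,0.58,0.04,-0.085,0]
}}

```text
t: 14.1
eef_pos: [0.5051, 0.0905, 0.1506]
ee_rot: [-3.137, 0.52, -1.651]
force: [0.0, 0.3, -1.4]
width: 0.0197
gripper_force: 40.0
```

```bash
python3 - <<'E'
from h import *
s=arm.get_state();print(s["t"],s["force"],where())
seq([D(.012,y,.0715) for y in (-.035,-.13)])
E
```

```text
14.1 [ 0.04375876  0.33941414 -1.42579334] ('deck', np.float64(0.0136), np.float64(0.063), 'foot', np.float64(0.0703), 'rot err', 0.07)
[-0.0, 0.001, -0.0, 0.007, -0.98, -0.013] deg 0.1
[0.0, 0.0, 0.0, -0.0, -0.95, 0.004] deg 0.0
```

Foot is nearly rubbing the deck, so I'll raise it 1 mm during the stroke.

Request:
{"api": "arm_command", "payload": {
  "series": [0,0,0,0,-0.12,-0.015,0,0,0,0,0,-0.24,-0.015,0,0,0,0,0,-0.36,-0.015,0,0,0,0,0,-0.48,-0.015,0,0,0,0,0,-0.6,-0.015,0,0,0,0,0,-0.73,-0.015,0,0,0,0,0,-0.86,-0.015,0,0,0,0,0,-0.98,-0.015,0]
}}

```text
t: 15.1
eef_pos: [0.6035, 0.0822, 0.1522]
ee_rot: [-3.138, 0.52, -1.65]
force: [-1.0, -0.6, -2.4]
width: 0.0197
gripper_force: 40.0
```

Request:
{"api": "arm_command", "payload": {
  "series": [0,0,0,0,-0.12,0,0,0,0,0,0,-0.24,0,0,0,0,0,0,-0.36,0,0,0,0,0,0,-0.48,0,0,0,0,0,0,-0.6,0,0,0,0,0,0,-0.7,0,0,0,0,0,0,-0.8,0,0,0,0,0,0,-0.9,0,0]
}}

```text
t: 16.1
eef_pos: [0.6929, 0.0749, 0.1525]
ee_rot: [-3.137, 0.52, -1.649]
force: [0.9, 0.1, -2.9]
width: 0.02
gripper_force: 40.0
```

Request:
{"api": "arm_command", "payload": {
  "series": [0,0,0,0,-0.08,0,0,0,0,0,0,-0.15,0,0,0,0,0,0,-0.15,0,0,0,0,0,0,-0.15,0,0]
}}

```text
t: 16.6
eef_pos: [0.707, 0.0738, 0.1525]
ee_rot: [-3.138, 0.52, -1.65]
force: [-0.0, -0.6, -2.5]
width: 0.0203
gripper_force: 40.0
```

```bash
python3 - <<'E'
from h import *
s=arm.get_state();print(s["t"],s["force"],where())
cv2.imwrite("pics/s2.png",arm.grab_frame("side"))
seq([D(.012,-.138,.092),D(0.012,-.04,.092),D(-.08,-.02,.092),D(-.08,-.02,.0718),D(-.08,-.138,.0718)])
E
```

```text
16.6 [-0.00612361 -0.64504201 -2.54511302] ('deck', np.float64(0.0128), np.float64(-0.1396), 'foot', np.float64(0.0722), 'rot err', 0.04)
[0.0, 0.0, 0.0, -0.091, 0.015, -0.174] deg 0.0
[0.0, 0.0, 0.0, 0.0, 0.98, -0.004] deg 0.0
[0.0, 0.0, 0.0, 0.799, 0.198, -0.457] deg 0.0
[0.0, 0.0, 0.0, 0.1, 0.001, 0.175] deg 0.0
[0.0, 0.0, 0.0, -0.0, -1.18, 0.005] deg 0.0
```

Request:
{"api": "arm_command", "payload": {
  "series": [0,0,0,-0.1,0.02,-0.18,0,0,0,0,-0.1,0.34,-0.18,0,0,0,0,-0.1,0.67,-0.18,0,0,0,0,-0.1,1,-0.18,0]
}}

```text
t: 17.15
eef_pos: [0.6067, 0.0816, 0.1747]
ee_rot: [-3.135, 0.52, -1.648]
force: [-0.2, -0.2, -3.0]
width: 0.0195
gripper_force: 40.0
```

Request:
{"api": "arm_command", "payload": {
  "series": [0,0,0,0.2,0.2,-0.11,0,0,0,0,0.4,0.2,-0.23,0,0,0,0,0.6,0.2,-0.34,0,0,0,0,0.8,0.2,-0.46,0,0,0,0,0.8,0.2,-0.46,0,0,0,0,0.8,0.2,-0.46,0]
}}

```text
t: 17.9
eef_pos: [0.5804, -0.0086, 0.1742]
ee_rot: [-3.136, 0.52, -1.649]
force: [-1.0, -0.5, -2.4]
width: 0.0201
gripper_force: 40.0
```

```bash
python3 - <<'E'
from h import *
s=arm.get_state();print(s["t"],s["force"],where())
seq([D(-.08,-.02,.0718),D(-.08,-.11,.0718),D(-.08,-.14,.0718)])
f=arm.grab_frame("top");cv2.imwrite("pics/s3.png",f)
E
```

```text
17.9 [-1.04757782 -0.45596196 -2.39908453] ('deck', np.float64(-0.0793), np.float64(-0.0198), 'foot', np.float64(0.0939), 'rot err', 0.11)
[-0.001, 0.001, 0.0, 0.116, -0.001, 0.188] deg 0.1
[0.0, 0.0, 0.0, -0.0, -0.9, 0.004] deg 0.0
[0.0, 0.0, 0.0, -0.0, -0.3, 0.001] deg 0.0
```

Request:
{"api": "arm_command", "payload": {
  "series": [0,0,0,0.05,0,0.09,0,0,0,0,0.11,0,0.18,0,0,0,0,0.11,0,0.18,0,0,0,0,0.11,0,0.18,0]
}}

```text
t: 18.45
eef_pos: [0.58, -0.0093, 0.1515]
ee_rot: [-3.138, 0.52, -1.65]
force: [0.1, 0.1, -2.0]
width: 0.0197
gripper_force: 40.0
```

Request:
{"api": "arm_command", "payload": {
  "series": [0,0,0,0,-0.12,0,0,0,0,0,0,-0.24,0,0,0,0,0,0,-0.36,0,0,0,0,0,0,-0.48,0,0,0,0,0,0,-0.6,0,0,0,0,0,0,-0.73,0,0,0,0,0,0,-0.82,0,0,0,0,0,0,-0.9,0,0]
}}

```text
t: 19.45
eef_pos: [0.6703, -0.0167, 0.1521]
ee_rot: [-3.138, 0.52, -1.65]
force: [-1.7, 0.4, -3.4]
width: 0.0195
gripper_force: 40.0
```

Request:
{"api": "arm_command", "payload": {
  "series": [0,0,0,0,-0.1,0,0,0,0,0,0,-0.2,0,0,0,0,0,0,-0.3,0,0,0,0,0,0,-0.3,0,0,0,0,0,0,-0.3,0,0]
}}

```text
t: 20.08
eef_pos: [0.6995, -0.019, 0.1521]
ee_rot: [-3.138, 0.52, -1.65]
force: [-0.2, -0.0, -2.2]
width: 0.0197
gripper_force: 40.0
```

```bash
python3 - <<'E'
from h import *
s=arm.get_state();print(s["t"],s["force"],s["width"],where())
# return: raise, back over mat; original TCP pose at pickup
p,R=cur();P=np.array([.5770,-.3076,.0833])
u=p+[0,0,.06];v=np.array([.60,-.20,.20])
w=[(u,R)]+[(u+(v-u)*k/3,R if k==1 else RG) for k in (1,2,3)]+[(np.r_[P[:2],.15],RG),(np.r_[P[:2],.0843],RG)]
seq(w)
E
```

```text
20.075 [-0.20740998 -0.01905109 -2.15889163] 0.019679432763202814 ('deck', np.float64(-0.0804), np.float64(-0.1394), 'foot', np.float64(0.0718), 'rot err', 0.04)
[0.0, 0.0, 0.0, -0.298, -0.002, -0.521] deg 0.0
[0.0, 0.0, 0.0, 0.565, 0.282, -0.278] deg 0.0
[0.079, 0.001, 0.138, 0.565, 0.282, -0.278] deg 14.3
[0.0, 0.0, 0.0, 0.609, 0.118, -0.302] deg 0.0
[0.0, 0.0, 0.0, 1.197, -0.13, -0.108] deg 0.0
[0.0, 0.0, 0.0, 0.326, 0.002, 0.57] deg 0.0
```

Raise and move clear to the right, then check the tray.

Request:
{"api": "arm_command", "payload": {
  "series": [0,0,0,-0.15,0,-0.26,0,0,0,0,-0.3,0,-0.52,0,0,0,0,-0.02,0.14,-0.66,0,0,0,0,0.26,0.28,-0.8,0]
}}

```text
t: 20.58
eef_pos: [0.666, -0.0791, 0.2096]
ee_rot: [-3.136, 0.52, -1.648]
force: [1.0, 0.4, -2.1]
width: 0.0197
gripper_force: 40.0
```

Request:
{"api": "arm_command", "payload": {
  "series": [0.026,0,0.046,0.19,0.09,-0.09,0,0.053,0,0.092,0.38,0.19,-0.19,0,0.079,0.001,0.138,0.56,0.28,-0.28,0,0.079,0.001,0.138,0.56,0.28,-0.28,0]
}}

```text
t: 21.08
eef_pos: [0.6324, -0.1404, 0.2057]
ee_rot: [-3.137, 0.519, -1.902]
force: [0.6, -0.1, -2.1]
width: 0.0196
gripper_force: 40.0
```

Request:
{"api": "arm_command", "payload": {
  "series": [0,0,0,0.3,0.06,-0.15,0,0,0,0,0.6,0.12,-0.3,0,0,0,0,0.6,0.12,-0.3,0]
}}

```text
t: 21.45
eef_pos: [0.5999, -0.2, 0.2011]
ee_rot: [-3.138, 0.519, -1.901]
force: [0.6, 0.3, -2.9]
width: 0.0196
gripper_force: 40.0
```

```bash
python3 - <<'E'
from h import *
s=arm.get_state();print(s["t"],s["force"],s["width"],s["eef_pos"])
t=arm.grab_frame("top");u=arm.grab_frame("side")
cv2.imwrite("pics/tray.png",np.clip(cv2.resize(np.hstack([t[80:280,180:380],u[110:310,180:380]]),None,fx=2,fy=2,interpolation=cv2.INTER_CUBIC)*1.6,0,255).astype(np.uint8))
P=np.array([.5770,-.3076]);p=cur()[0]
m=np.r_[(P+p[:2])/2,.19]
seq([(m,RG),(np.r_[P,.15],RG),(np.r_[P,.0845],RG)])
E
```

```text
21.45 [ 0.61856358  0.33476508 -2.92634387] 0.01955505590578146 [ 0.59989644 -0.20002288  0.20114451]
[-0.0, 0.0, -0.0, 0.539, -0.065, -0.177] deg 0.0
[0.0, 0.0, 0.0, 0.681, -0.064, 0.072] deg 0.0
[0.0, 0.0, 0.0, 0.325, 0.002, 0.569] deg 0.0
```

View pics/tray.png

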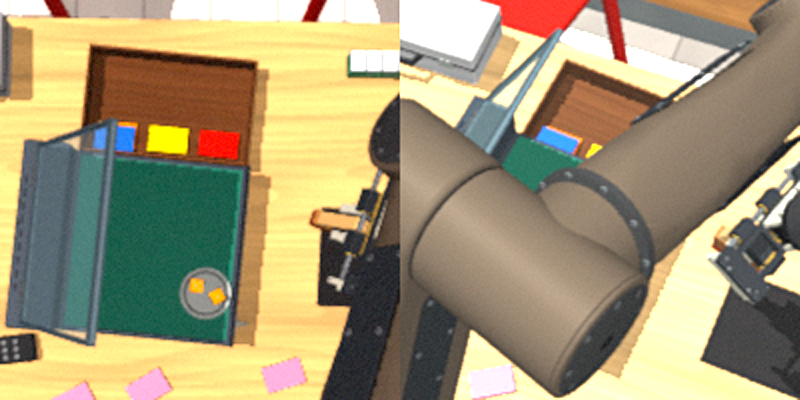

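All four chips are in the tray: blue lies over orange at (115,138), yellow is at (168,138) and red at (218,145). The coaster hasn't moved. Now I'll place the scraper.

Request:
{"api": "arm_command", "payload": {
  "series": [0,0,0,0.27,-0.03,-0.09,0,0,0,0,0.54,-0.06,-0.18,0,0,0,0,0.77,-0.09,-0.15,0,0,0,0,1,-0.11,-0.13,0]
}}

```text
t: 22.05
eef_pos: [0.581, -0.2902, 0.1619]
ee_rot: [-3.138, 0.52, -1.899]
force: [0.7, 0.6, -2.3]
width: 0.02
gripper_force: 40.0
```

Request:
{"api": "arm_command", "payload": {
  "series": [0,0,0,0.22,-0.02,0.03,0,0,0,0,0.33,-0.02,0.2,0,0,0,0,0.43,-0.02,0.38,0,0,0,0,0.5,-0.02,0.5,0,0,0,0,0.5,-0.02,0.5,0,0,0,0,0.5,-0.02,0.5,0]
}}

```text
t: 22.8
eef_pos: [0.5774, -0.3086, 0.0954]
ee_rot: [-3.136, 0.519, -1.898]
force: [0.6, -0.8, -3.1]
width: 0.0198
gripper_force: 40.0
```

```bash
python3 - <<'E'
from h import *
s=arm.get_state();print(s["t"],s["force"],s["eef_pos"],((RG.inv()*cur()[1]).as_rotvec()*57.3).round(2))
seq([(np.r_[cur()[0][:2],.0835],RG)])
E
```

```text
22.8 [ 0.62772626 -0.83157626 -3.0562222 ] [ 0.57739566 -0.30861182  0.09544699] [ 0.04  0.02 -0.05]
[-0.0, -0.0, 0.001, 0.059, 0.001, 0.104] deg 0.1
```

Request:
{"api": "arm_command", "payload": {
  "series": [0,0,0,0.02,0,0.035,0,0,0,0,0.04,0,0.07,0,0,0,0,0.059,0,0.104,0,0,0,0,0.059,0,0.104,0,0,0,0,0.059,0,0.104,0]
}}

```text
t: 23.42
eef_pos: [0.5769, -0.3085, 0.0828]
ee_rot: [-3.138, 0.519, -1.899]
force: [-0.2, 0.8, -3.6]
width: 0.0199
gripper_force: 40.0
```

```bash
python3 - <<'E'
from h import *
s=arm.get_state();print(s["t"],s["force"],s["eef_pos"])
E
```

```text
23.425 [-0.18658721  0.79613593 -3.59693439] [ 0.57691251 -0.30854204  0.08276488]
```

Request:
{"api": "arm_command", "payload": {
  "series": [0,0,0,0.005,0,0.009,0,0,0,0,0.005,0,0.009,0,0,0,0,0.005,0,0.009,0]
}}

```text
t: 23.8
eef_pos: [0.577, -0.3086, 0.0825]
ee_rot: [-3.137, 0.519, -1.899]
force: [-2.4, 0.6, 5.5]
width: 0.0196
gripper_force: 40.0
```

```bash
python3 - <<'E'
from h import *
s=arm.get_state();print(s["t"],s["force"],s["eef_pos"])
E
```

```text
23.8 [-2.42928623  0.59539522  5.46612904] [ 0.57697573 -0.30862207  0.08252046]
```

The foot has touched down (force +5.5 N). I'll release and back out along the handle.

Request:
{"api": "arm_command", "payload": {
  "series": [0,0,0,0,0,0,0.4,0,0,0,0,0,0,0.8,0,0,0,0,0,0,1,0,0,0,0,0,0,1,0,0,0,0,0,0,1,0,0,0,0,0,0,1,0,0,0,0,0,0,1,0,0,0,0,0,0,1]
}}

```text
t: 24.8
eef_pos: [0.577, -0.3085, 0.0818]
ee_rot: [-3.137, 0.519, -1.899]
force: [0.3, -0.1, 0.7]
width: 0.0869
gripper_force: 0.0
```

Request:
{"api": "arm_command", "payload": {
  "series": [0,0,0,0,0,-0.15,1,0,0,0,0,0,-0.4,1,0,0,0,0,0,-0.7,1,0,0,0,0,0,-1,1,0,0,0,0,0,-1,1,0,0,0,0,0,-1,1]
}}

```text
t: 25.55
eef_pos: [0.5604, -0.3554, 0.1689]
ee_rot: [-3.137, 0.519, -1.9]
force: [0.5, -0.0, -0.3]
width: 0.0875
gripper_force: 0.0
```

```bash
python3 - <<'E'
from h import *
s=arm.get_state();print(s["t"],s["force"],s["eef_pos"],s["width"])
t=arm.grab_frame("top");u=arm.grab_frame("side")
cv2.imwrite("pics/end.png",np.clip(cv2.resize(np.hstack([t[85:285,210:410],u[180:380,300:500]]),None,fx=2,fy=2,interpolation=cv2.INTER_CUBIC)*1.5,0,255).astype(np.uint8))
E
```

```text
25.55 [ 0.47428398 -0.02950703 -0.34431187] [ 0.56035481 -0.35540495  0.16888334] 0.08748279814093148
```

View pics/end.png

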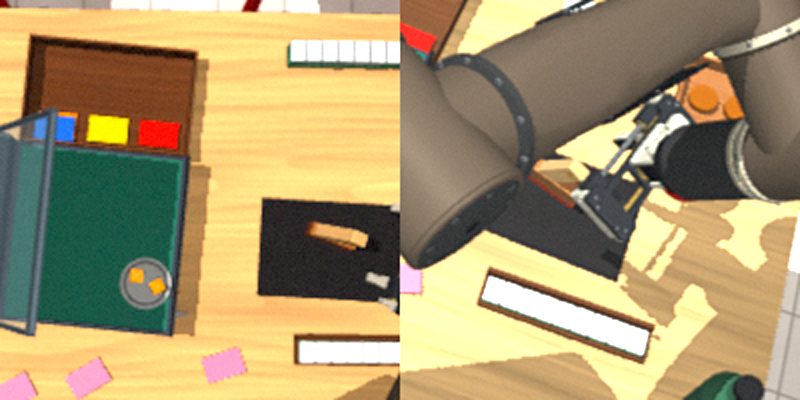

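The scraper stands upright on the mat at (338,235) with the gripper clear, and the chips are in the tray, blue and orange at (55,128), yellow at (107,130) and red at (158,134). Handing in.

```bash
python3 -c "
from station import arm
print(arm.job_done())"
```

```text
the job is handed in; nothing more can be done
None
```

I've handed the job in: in the last pictures all four chips lie in the tray, the scraper stands released and upright on its mat, and the cover, coaster and dice look unmoved; the hand-in gave no verdict back.

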